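# Open the push-pull cap of a glue bottle locked in its bench holder

## Task

Open the glue bottle that leans in the bench holder: push the holder's lever all the way down so that its fork locks the bottle, and with the bottle locked pull the cap out along the bottle until it snaps fully open. Then flick the lever all the way back up so the bottle is free to take, leaving it sitting in the holder; do not drag the bottle out or disturb the tape roll on the holder's shelf or the stamp beside it.

Things in the scene. Friction and masses are not known exactly. Their poses are not given: they have to be found in the camera images.
- holder: Grey bench holder screwed to the worktop (fixed). Origin on the worktop; x points from its open front to its rear, y to the left seen from the front, z up. Base plate 200 x 110 x 8 mm, x -70 to +130 mm. A steel trough carries the bottle, which leans 32 degrees from vertical towards -x (the front). Two cheeks at y +-41 mm, 166 mm high, carry the lever's hinge.
- shelf_edge (a point): Middle of the lower front edge of the holder's small shelf, at (-8, 0, 254) mm in the holder's frame, axes as the holder's. The shelf plate (7 mm thick, y +-50 mm, reaching back to x +122 mm) hangs over the cap: a tool held upright at the cap strikes it; a tool tilted to lie along the bottle's axis clears it.
- seat (a point): Point on the holder, at (60, 0, 35) mm in its frame, where the centre of the bottle's foot sits when the bottle is seated. Axes as the holder's.
- hinge (a point): Point on the lever's hinge axis, at (38, 0, 155.5) mm in the holder's frame; the axis runs along the holder's y. Axes as the holder's.
- lever (a joint): Lever angle in rad: 0 fully up (released), 1.2 fully down on its stop (locked). Stiff (0.8 N m, about 7.5 N at the bar); stays where left. Down, its steel fork lies 2 mm above the bottle's shoulder, either side of the neck, and holds the bottle against a pull of 15 to 20 N on the cap; more forces the lever up. Unlocked, pulling the cap lifts the bottle out.
- lever_bar (a point): Middle of the lever's black round hand bar, 16 mm thick, 62 mm long along the holder's y (parallel to the point's y), on an arm (y 72 mm) left of the holder. Swings at radius 110 mm about the hinge: in the holder's frame at (-50, 110, 221) mm up, (-72, 110, 160) half-way, (-55, 110, 97) down. Push it from above, or pinch it from above and carry it along the arc; it turns between the fingers.
- bottle: White glue bottle, loose, about 0.3 kg, leaning in the holder: body 60 mm in diameter, 110 mm long, flat shoulder, neck 26 mm in diameter, grey push-pull cap on top. Origin: centre of its foot; z along its axis towards the cap (32 degrees from vertical, leaning to the holder's front), y parallel to the holder's y.
- bottle_foot (a point): Centre of the bottle's foot, axes as the bottle's. It coincides with point seat when the bottle sits in the holder.
- cap (a joint): How far the cap is pulled out along the bottle's axis, in m: 0 shut, 0.018 fully open on a hard stop. Captive: it cannot come off. A snap holds it at either end: it takes about 11 N to start it, less as it moves; past the middle (9 mm) it snaps on to the open end by itself. Pulling on against the stop loads the lever's fork.
- cap_grip (a point): Point on the cap's axis, 21 mm above its lower edge (151 mm from the bottle's foot when shut), good to grasp; moves with the cap; z outwards along the bottle's axis, y parallel to the holder's y. The cap is a grey ribbed cylinder 30 mm in diameter, 36 mm long, with a rim 38 mm wide, 7 mm thick at its outer end. 12 mm of neck lie bare between shut cap and locked fork.
- tape_roll: Roll of beige tape, 94 mm across, 25 mm high, lying loose on the holder's shelf. Origin: centre of its underside.
- stamp: Rubber stamp with round black knob, 30 x 52 x 78 mm, standing just to the right of the holder. Origin: centre of its underside.
Things that resemble listed ones, but are neither listed nor needed, are in the scene too. Leave any blue look-alike of the bottle alone.

How it is judged:
By the outcome, as a careful person would: the job done as asked, in the order asked, and still so for the second after the job is handed in, with the robot touching nothing.
It also fails if it takes over 72 s, if anything falls off the work surface, if the arm or the gripper's body presses on something with over 40 N, if the wrist force passes 120 N, or if a joint passes its speed limit or range.

## Robot

A 6-joint arm with a two-finger parallel gripper is mounted at the origin on a cart in front of the work surface, level with it; the furniture and walls round the work are solid. World frame = base frame: x ahead of the robot, y to its left, z up, the work surface at z = 0. Lengths are in m, angles in rad, forces in N, time in s.
With the tool pointing down it reaches from about 0.35 to 0.875 m from the base axis. Payload 4.2 kg.
Tool frame: the origin (TCP) lies midway between the tips of the shut fingers; the grasp point (between the pads) lies 19 mm behind it; z points along the fingers, y is the line along which they close (so a half turn about z gives the same grasp; the last joint's range is limited). The gripper opens to 85 mm and grips with 20 to 120 N. Pads are 22 mm wide; open, the fingers measure 114 mm over their backs; the gripper's body (76 mm by 85 mm) begins 54 mm behind the grasp point. The pads swing forward as they close: fully open they stand 13 mm farther back than shut.
Start: joints at [1.548, 0.385, 0.008, 0, -1.194, -0.259], TCP at [0.174, 0.6, 0.203] pointing down, gripper open.
Joint ranges: [-3.14, 3.14], [-1.21, 2.06], [-1.07, 1.41], [-3.16, 2.05], [-2.99, -0.16], [-3.1, 3.1]. Speed limits (rad/s): [2.79, 2.79, 3.14, 3.14, 3.14, 3.14].

## Interface

Orientations are given as a unit quaternion [x, y, z, w].
In Python, from station import arm gives the robot as it stands. The module is installed in compiled form; this text tells all that it offers.
- The arm moves only by the tool play_rows, never from a script. Its argument "deltas" is a list of rows, each an object of numbers: "dx", "dy", "dz": the shift along the tool's x, y, z in mm; "rx", "ry", "rz": the turn, a rotation vector about the tool's x, y, z in degrees; "fingers": the closure, from 0 (fully open) to 1 (shut). In form: [{"dx": .., "dy": .., "dz": .., "rx": .., "ry": .., "rz": .., "fingers": ..}, ...]. A call has 1 to 10 rows; each row is the pose to reach, as a shift and turn from the pose commanded when the call began, along the tool's axes at that moment; what a row does not reach only later rows make up. A row lasts 1/8 s, in which the tool goes at most 62.5 mm and 10.7 degrees, less where a joint would pass 70% of its speed; a pose out of reach is approached as far as the arm can. A call with a gripper value outside its range is refused whole. The fingers move at their own pace and stop on an object; "force" is the grip in N (left out, the last holds). Time passes only in rows, so rows that repeat a pose let the fingers close. It gives the time, the measured TCP pose, the force, the opening and the grip force at its end, in the units of the state.
- arm.get_obs(): the state, without advancing time (a new reading comes with each control period).
- arm.get_image(name): name is "scene" or "side" or "wrist"; returns a dict with "pixels" (400x640x3 uint8, red, green, blue), "fx", "fy", "cx", "cy" (pixels), "k1" (the pictures are not rectified: a ray, as slopes to the right and down, at radius r is drawn at 1 + k1 r^2 times it, then the intrinsics apply), "T" (4x4, takes a point from camera to world coordinates); the wrist camera has in their place "T_tool_cam" (4x4, takes a point from camera to tool coordinates, whose origin is the TCP and whose axes are the flange's). Camera axes: x right, y down, z forward; pixel columns grow to the right and rows downward; lengths in m; the calibration is good to about 2 mm. A picture is of the moment at which its call begins: read the wrist's pose just before it. There is no depth.
- arm.job_done(): hands the job in; it is judged then, once.
The state is a dict: "t": time; "joint_positions": joint angles; "joint_vel": joint speeds; "joint_efforts": joint torques, N m; "position": TCP position; "eef_rot": TCP orientation; "contact_force": force on the tool from outside, world axes, zero at the start; "wrist_torque": the same for the moment, N m; "finger_gap": finger opening in m; "gripper_force": force on a finger pad.
Only numpy, scipy, OpenCV 4.12 (cv2) and the standard library are available. Lean on these libraries where they do the work, as an engineer would, in place of code of your own. Each camera call takes 0.05 s, during which the arm holds its last target. There are 200 camera calls.

## Working session

There is one attempt and no reset: what is moved stays moved. The work goes in short steps, Python scripts to look and compute and a tool call to move; the robot and the scene stay as the last step left them, time stands still between calls to the robot, and variables do not carry over. Pictures are saved under pics/ and viewed, at most 10 in all, crops included, and the job is handed in when it is done.

Besides the shell and the picture viewer there is one more tool, called after ">>>" by a JSON object that holds its "op" and its "data". play_rows: Moves the arm, as the interface text tells. Its arguments: {"type":"object","properties":{"deltas":{"type":"array"},"force":{"type":"number"}},"required":["deltas"]}

```bash
mkdir -p pics; python3 - <<'E'
from station import arm
import cv2,pickle
o=arm.get_obs();print(o['t'],o['position'],o['eef_rot'],o['finger_gap'])
d={}
for n in("scene","side"):
    i=arm.get_image(n);d[n]=i;cv2.imwrite(f'pics/{n}0.png',i['pixels'][:,:,::-1]);print(n,i['fx'],i['cx'],i['cy'],i['k1'],i['T'].round(3).tolist() if hasattr(i['T'],'round') else i['T'])
pickle.dump(d,open('d0.pkl','wb'))
E
```

```text
0.0 [0.17361532 0.59972201 0.20201254] [ 9.90078123e-01 -1.40513726e-01 -9.92559439e-05  1.09252309e-03] 0.08546517829169827
scene 397.86697069493096 318.2245667117947 200.5491892241234 -0.0869036787336697 [[0.533, -0.427, 0.73, -0.003], [-0.846, -0.271, 0.458, -0.521], [0.002, -0.862, -0.506, 0.644], [0.0, 0.0, 0.0, 1.0]]
side 450.13848291195774 315.3109575957557 194.51419492248212 -0.09140387336270084 [[0.726, -0.53, 0.438, 0.2], [-0.688, -0.55, 0.473, -0.586], [-0.01, -0.645, -0.764, 0.948], [0.0, 0.0, 0.0, 1.0]]
```

View pics/scene0.png

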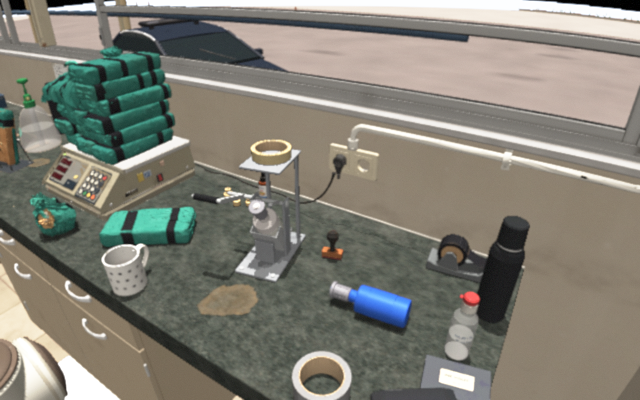

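View pics/side0.png

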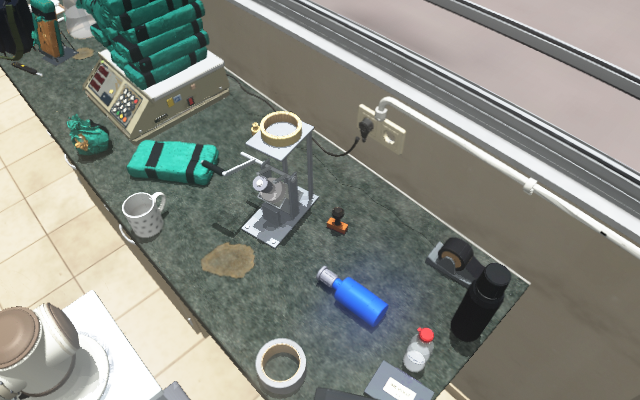

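The holder with the tape roll on its shelf is at scene (270,220) and side (280,185). The lever's black bar is at scene (205,198) and side (212,167). The blue bottle at scene (375,303) is the look-alike, to be left alone. I'll enlarge the holder to confirm this and pick points.

```bash
python3 - <<'E'
import cv2,numpy as np
a=cv2.imread('pics/scene0.png')[135:285,185:315];b=cv2.imread('pics/side0.png')[105:255,195:325]
f=lambda x:cv2.resize(x,None,fx=3.05,fy=3.05*1,interpolation=cv2.INTER_CUBIC)
cv2.imwrite('pics/crop.png',np.hstack([f(a),f(b)]));print(f(a).shape)
E
```

```text
(458, 396, 3)
```

View pics/crop.png

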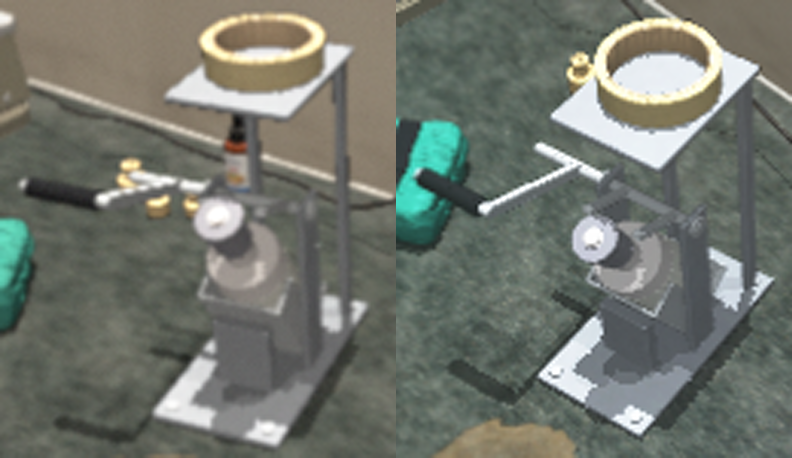

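The crop confirms it: the white bottle with the grey cap leans to the front in the holder, the lever is up, and its bar sits to the left. Next I'll fit x, y and yaw from the corner pixels in both views.

```bash
cat > h.py <<'E'
import numpy as np,pickle
from scipy.optimize import least_squares
from scipy.spatial.transform import Rotation as R
def proj(im,P,T=None):
    T=np.array(im['T'] if T is None else T);P=np.atleast_2d(P)
    c=(P-T[:3,3])@T[:3,:3];s=c[:,:2]/c[:,2:];s=s*(1+im['k1']*(s**2).sum(1,keepdims=True))
    return s*[im['fx'],im['fy']]+[im['cx'],im['cy']]
def hT(q):
    T=np.eye(4);T[:3,:3]=R.from_euler('z',q[2]).as_matrix();T[:2,3]=q[:2];return T
def H2W(q,p): return np.atleast_2d(p)@hT(q)[:3,:3].T+hT(q)[:3,3]
E
python3 - <<'E'
from h import *
d=pickle.load(open('d0.pkl','rb'))
M=np.array([(-70,55,8),(-70,-55,8),(130,-55,8),(-8,50,261),(-8,-50,261),(122,-50,261),(-50,141,221),(-50,79,221)])/1000
S=np.array([(155,412),(278,445),(366,305),(166,97),(280,117),(354,50),(25,184),(100,199)])/3.05+[185,135]
D=np.array([(144,376),(244,435),(377,282),(155,116),(264,165),(364,68),(24,174),(88,210)])/3.05+[195,105]
f=lambda q:np.concatenate([(proj(d['scene'],H2W(q,M))-S).ravel(),(proj(d['side'],H2W(q,M))-D).ravel()])
for y0 in(0,1.5,-1.5,3):
    r=least_squares(f,[.6,.1,y0],loss='soft_l1');print(r.cost,r.x)
    if r.cost<100:best=r
print(best.fun.reshape(-1,2).round(1).tolist());np.save('q.npy',best.x)
q=best.x
for n,p in dict(bar=(-50,110,221),hinge=(38,0,155.5),seat=(60,0,35),cap=(60-151*np.sin(np.radians(32)),0,35+151*np.cos(np.radians(32)))).items():print(n,H2W(q,np.array(p)/1e3).round(4))
E
```

```text
50.826240705119034 [0.5994512  0.00749244 0.24898534]
50.82624070511888 [0.5994512  0.00749244 0.24898534]
50.826240705118934 [0.5994512  0.00749244 0.24898534]
50.82624070511905 [0.5994512  0.00749244 0.24898533]
[[-0.6, 1.5], [0.7, 0.4], [0.2, -0.4], [-0.9, 0.4], [3.2, -0.0], [-0.3, -0.8], [2.6, -9.8], [1.9, -10.7], [-1.9, 1.4], [0.0, 1.1], [-0.9, -1.1], [-2.0, 1.5], [-0.8, 2.3], [-1.0, -0.4], [1.1, -8.4], [0.7, -10.1]]
bar [[0.5239 0.1018 0.221 ]]
hinge [[0.6363 0.0169 0.1555]]
seat [[0.6576 0.0223 0.035 ]]
cap [[0.5801 0.0026 0.1631]]
```

```bash
python3 - <<'E'
from h import *
d=pickle.load(open('d0.pkl','rb'))
M=np.array([(-70,55,8),(-70,-55,8),(130,-55,8),(-8,50,261),(-8,-50,261),(122,-50,261),(-50,141,221),(-50,79,221)])/1000
S=np.array([(155,412),(278,445),(366,305),(166,97),(280,117),(354,50),(25,184),(100,199)])/3.05+[185,135]
D=np.array([(144,376),(244,435),(377,282),(155,116),(264,165),(364,68),(24,174),(88,210)])/3.05+[195,105]
def f(q):
    m=M.copy();a=np.arctan2(65.5,88)-q[3]
    for i in(6,7): m[i,0]=.038-.1097*np.cos(a);m[i,2]=.1555+.1097*np.sin(a)
    return np.concatenate([(proj(d['scene'],H2W(q,m))-S).ravel(),(proj(d['side'],H2W(q,m))-D).ravel()])
r=least_squares(f,[.6,0,.25,.2],loss='soft_l1');q=r.x;print(r.cost,q);print(r.fun.reshape(-1,2).round(1).tolist());np.save('q.npy',q)
E
cat >> h.py <<'E'
def bar(q,l):
    a=np.arctan2(65.5,88)-l; return H2W(q,[.038-.1097*np.cos(a),.110,.1555+.1097*np.sin(a)])[0]
def show(o,pts,n=''):  # world points -> shifts in tool frame mm
    Rt=R.from_quat(o['eef_rot']).as_matrix()
    print(n,((np.atleast_2d(pts)-o['position'])@Rt*1000).round(1).tolist())
E
python3 - <<'E'
from h import *
q=np.load('q.npy')
for l in(0,q[3],.3,.6,.9,1.2):print(l,bar(q,l).round(4))
E
```

```text
9.338486186608094 [0.6018908  0.00882556 0.22873266 0.24215437]
[[-0.6, 0.3], [0.2, -0.2], [1.1, -0.6], [-0.4, -0.4], [3.1, -0.4], [0.6, -1.0], [1.5, 0.4], [0.4, 0.1], [-1.6, 0.0], [-0.3, 0.3], [0.0, -1.2], [-1.2, 0.3], [-0.7, 1.7], [0.1, -0.6], [0.3, 0.3], [-0.8, -1.1]]
0 [0.5283 0.1046 0.221 ]
0.24215437272849116 [0.5155 0.1016 0.198 ]
0.3 [0.5132 0.1011 0.1921]
0.6 [0.5072 0.0997 0.1599]
0.9 [0.5107 0.1005 0.1273]
1.2 [0.5234 0.1035 0.0972]
```

```bash
python3 - <<'E'
from h import *
import cv2
from station import arm
d=pickle.load(open('d0.pkl','rb'));im=d['scene'];T=np.array(im['T'])
def ray(u,v,z):
    p=np.array([(u-im['cx'])/im['fx'],(v-im['cy'])/im['fy']]);s=p.copy()
    for _ in range(9):s=p/(1+im['k1']*(s@s))
    r=T[:3,:3]@[*s,1];return (T[:3,3]+r*(z-T[2,3])/r[2]).round(3)
for n,u,v in(('scaleL',45,187),('scale front',88,212),('scale right',195,175),('teal R',193,243),('teal L',103,243),('mug',127,292),('teal2',60,235)):print(n,ray(u,v,0)[:2])
q=np.load('q.npy');o=arm.get_obs()
b=bar(q,q[3]);b2=b+[0,0,.12]
# path: lift to z .30 at start then target above bar
show(o,[b2]);
Rg=np.c_[-np.array([0,0,0])]
c,s=np.cos(q[2]),np.sin(q[2])
y=np.array([c,s,0]);y=-y if 0 else y
for y in(np.array([c,s,0]),-np.array([c,s,0])):
    z=np.array([0,0,-1.]);x=np.cross(y,z);G=np.c_[x,y,z]
    print((R.from_quat(o['eef_rot']).inv()*R.from_matrix(G)).as_rotvec(degrees=True).round(1))
E
```

```text
scaleL [0.487 0.932]
scale front [0.48  0.633]
scale right [0.842 0.536]
teal R [0.55  0.228]
teal L [0.411 0.441]
mug [0.329 0.215]
teal2 [0.362 0.586]
 [[466.9, 383.6, -115.1]]
[ 1.000e-01  1.000e-01 -1.193e+02]
[ 0.1 -0.1 60.7]
```

>>> {"op": "play_rows", "data": {"deltas": [{"dz":-60},{"dx":50,"dy":40,"dz":-115,"rz":6},{"dx":105,"dy":85,"dz":-115,"rz":14},{"dx":155,"dy":127,"dz":-115,"rz":22},{"dx":207,"dy":170,"dz":-115,"rz":30},{"dx":260,"dy":213,"dz":-115,"rz":38},{"dx":311,"dy":255,"dz":-115,"rz":46},{"dx":363,"dy":298,"dz":-115,"rz":54},{"dx":415,"dy":341,"dz":-115,"rz":60.7},{"dx":467,"dy":384,"dz":-115,"rz":60.7}]}}

```text
validation failed for argument at $.de...
```

```bash
python3 - <<'E'
from h import *
import cv2
from station import arm
q=np.load('q.npy');o=arm.get_obs();im=arm.get_image('wrist')
Tt=np.eye(4);Tt[:3,:3]=R.from_quat(o['eef_rot']).as_matrix();Tt[:3,3]=o['position'];T=Tt@np.array(im['T_tool_cam'])
img=im['pixels'][:,:,::-1].copy()
for y in(.079,.141):
    p=bar(q,q[3])+H2W(q,[0,y,0])[0]-H2W(q,[0,.11,0])[0];u=proj(im,p,T)[0];print(u);cv2.circle(img,tuple(int(v) for v in u),4,(0,0,255),1)
cv2.imwrite('pics/w1.png',img);print(o['position'],o['t']);show(o,bar(q,q[3]))
pickle.dump((im,T),open('w1.pkl','wb'))
E
```

```text
[ 6023.7978051  -5971.33914115]
[ 3675.55337361 -3705.89073211]
[0.17362964 0.59980101 0.20213458] 0.1
 [[466.9, 383.4, 4.9]]
```

View pics/w1.png

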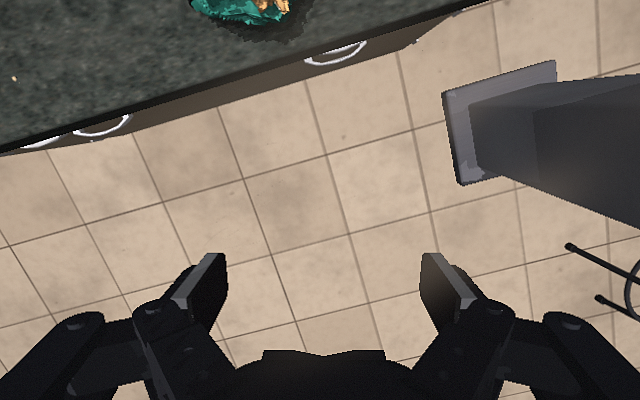

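The wrist picture shows only the floor and bench edge because the move was refused. I'll resend it with every field filled in.

>>> {"op": "play_rows", "data": {"deltas": [{"dx":0,"dy":0,"dz":-60,"rx":0,"ry":0,"rz":0,"fingers":0},{"dx":50,"dy":40,"dz":-115,"rx":0,"ry":0,"rz":6,"fingers":0},{"dx":105,"dy":85,"dz":-115,"rx":0,"ry":0,"rz":14,"fingers":0},{"dx":155,"dy":127,"dz":-115,"rx":0,"ry":0,"rz":22,"fingers":0},{"dx":207,"dy":170,"dz":-115,"rx":0,"ry":0,"rz":30,"fingers":0},{"dx":260,"dy":213,"dz":-115,"rx":0,"ry":0,"rz":38,"fingers":0},{"dx":311,"dy":255,"dz":-115,"rx":0,"ry":0,"rz":46,"fingers":0},{"dx":363,"dy":298,"dz":-115,"rx":0,"ry":0,"rz":54,"fingers":0},{"dx":415,"dy":341,"dz":-115,"rx":0,"ry":0,"rz":60.7,"fingers":0},{"dx":467,"dy":384,"dz":-115,"rx":0,"ry":0,"rz":60.7,"fingers":0}]}}

```text
t: 1.4
position: [0.4835, 0.1477, 0.3181]
eef_rot: [0.783, -0.622, -0.0, -0.0]
contact_force: [0.6, 0.8, 0.7]
finger_gap: 0.0855
gripper_force: 0.0
```

>>> {"op": "play_rows", "data": {"deltas": [{"dx":0,"dy":0,"dz":0,"rx":0,"ry":0,"rz":0,"fingers":0},{"dx":0,"dy":0,"dz":0,"rx":0,"ry":0,"rz":0,"fingers":0},{"dx":0,"dy":0,"dz":0,"rx":0,"ry":0,"rz":0,"fingers":0}]}}

```text
t: 1.78
position: [0.4823, 0.1506, 0.3181]
eef_rot: [0.784, -0.621, -0.0, -0.0]
contact_force: [-1.2, -1.0, -0.0]
finger_gap: 0.0849
gripper_force: 0.0
```

```bash
python3 - <<'E'
from h import *
import cv2
from station import arm
q=np.load('q.npy');o=arm.get_obs();im=arm.get_image('wrist')
Tt=np.eye(4);Tt[:3,:3]=R.from_quat(o['eef_rot']).as_matrix();Tt[:3,3]=o['position'];T=Tt@np.array(im['T_tool_cam'])
img=im['pixels'][:,:,::-1].copy()
for y in(.079,.141):
    p=bar(q,q[3])+H2W(q,[0,y,0])[0]-H2W(q,[0,.11,0])[0];u=proj(im,p,T)[0];print(u);cv2.circle(img,tuple(int(v) for v in u),4,(0,0,255),1)
cv2.imwrite('pics/w2.png',img);print(o['position'],o['t'],R.from_quat(o['eef_rot']).as_matrix().round(2).tolist());show(o,bar(q,q[3]))
print(np.array(im['T_tool_cam']).round(3).tolist())
pickle.dump((im,T),open('w1.pkl','wb'))
E
```

```text
[297.79288996  84.40921379]
[299.1303566  157.76053717]
[0.48226552 0.15064699 0.31807681] 1.775 [[0.23, -0.97, -0.0], [-0.97, -0.23, 0.0], [-0.0, 0.0, -1.0]]
 [[55.3, -21.1, 120.1]]
[[0.0, -0.96, -0.278, 0.07], [1.0, -0.0, 0.0, 0.0], [-0.0, -0.278, 0.96, -0.17], [0.0, 0.0, 0.0, 1.0]]
```

View pics/w2.png

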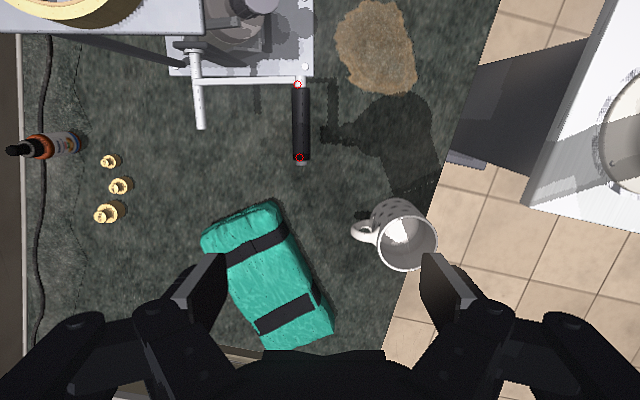

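Bar ends show at (300,86) and (302,162), within about 2 px of the prediction. Descending astride the bar.

>>> {"op": "play_rows", "data": {"deltas": [{"dx":51,"dy":-22,"dz":30,"rx":0,"ry":0,"rz":0,"fingers":0.3},{"dx":51,"dy":-22,"dz":70,"rx":0,"ry":0,"rz":0,"fingers":0.3},{"dx":51,"dy":-22,"dz":110,"rx":0,"ry":0,"rz":0,"fingers":0.3},{"dx":51,"dy":-22,"dz":136,"rx":0,"ry":0,"rz":0,"fingers":0.3},{"dx":51,"dy":-22,"dz":136,"rx":0,"ry":0,"rz":0,"fingers":0.3},{"dx":51,"dy":-22,"dz":136,"rx":0,"ry":0,"rz":0,"fingers":1},{"dx":51,"dy":-22,"dz":136,"rx":0,"ry":0,"rz":0,"fingers":1},{"dx":51,"dy":-22,"dz":136,"rx":0,"ry":0,"rz":0,"fingers":1},{"dx":51,"dy":-22,"dz":136,"rx":0,"ry":0,"rz":0,"fingers":1},{"dx":51,"dy":-22,"dz":136,"rx":0,"ry":0,"rz":0,"fingers":1}], "force": 40}}

```text
t: 3.08
position: [0.516, 0.1049, 0.1823]
eef_rot: [0.783, -0.622, 0.0, -0.0]
contact_force: [0.6, -0.3, -0.1]
finger_gap: -0.0006
gripper_force: 0.0
```

```bash
python3 - <<'E'
from h import *
from station import arm
q=np.load('q.npy');o=arm.get_obs();print(o['position'],o['finger_gap'],o['gripper_force'],o['contact_force'],o['t'])
show(o,bar(q,q[3]));b0=bar(q,q[3]);Rt=R.from_quat(o['eef_rot']).as_matrix()
for l in np.linspace(q[3],1.2,9):print(((bar(q,l)-b0)@Rt*1000).round(1))
E
```

```text
[0.51595117 0.10491545 0.18226876] -0.0005726033357545407 0.0 [ 0.56087372 -0.25574983 -0.11737817] 3.075
 [[3.1, 1.2, -15.7]]
[0. 0. 0.]
[-0.   4.4 12.4]
[-0.   7.2 25.2]
[-0.   8.5 38.3]
[-0.   8.2 51.4]
[ 0.   6.4 64.4]
[ 0.   3.  77.1]
[ 0.  -1.9 89.3]
[  0.   -8.2 100.8]
```

The fingers shut on nothing, so I'll look.

```bash
python3 - <<'E'
from h import *
import cv2
from station import arm
a=[]
for n,(x,y) in dict(scene=(150,130),side=(150,90)).items():
    im=arm.get_image(n);a.append(cv2.resize(im['pixels'][y:y+160,x:x+130,::-1],(390,480),interpolation=cv2.INTER_CUBIC))
cv2.imwrite('pics/c3.png',np.hstack(a))
E
```

```text
(no output)
```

View pics/c3.png

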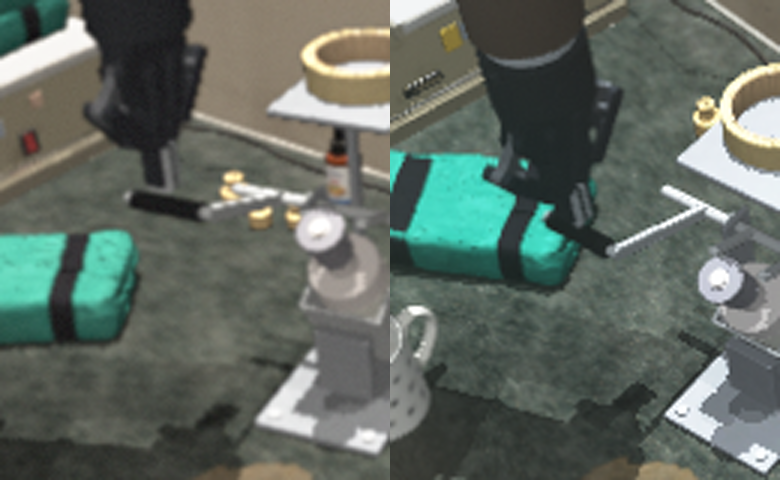

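```bash
python3 - <<'E'
from h import *
from station import arm
d=pickle.load(open('d0.pkl','rb'));o=arm.get_obs();im,Tw=pickle.load(open('w1.pkl','rb'))
for n,(x,y) in dict(scene=(150,130),side=(150,90)).items():
    u=proj(d[n],[o['position'],o['position']+[0,0,.019]]);print(n,(u-[x,y])*3+([0,0] if n=='scene' else [390,0]))
S=np.array([(25,184),(100,199)])/3.05+[185,135];D=np.array([(24,174),(88,210)])/3.05+[195,105];W=np.array([(300,86),(301,160)])
for i in(0,1):
  j=1-i
  f=lambda p:np.r_[(proj(d['scene'],p)-S[i])[0],(proj(d['side'],p)-D[i])[0],(proj(im,p,Tw)-W[j])[0]]
  r=least_squares(f,[.52,.1,.2]);print(r.x.round(4),r.fun.round(1))
E
```

```text
scene [[169.29274967 220.75794272]
 [165.7823186  199.04778964]]
side [[580.71591282 244.05310304]
 [576.28656833 227.21172914]]
[0.5065 0.1331 0.1994] [ 0.4  0.1 -0.8 -0.  -0.1 -0.1]
[0.5209 0.072  0.1968] [-0.2  0.8 -1.4 -0.5 -0.4 -0.4]
```

```bash
python3 - <<'E'
from h import *
import cv2
from station import arm
a=[]
for n,(x,y) in dict(scene=(170,165),side=(170,130)).items():
    im=arm.get_image(n);c=cv2.resize(im['pixels'][y:y+60,x:x+80,::-1],(400,300),interpolation=cv2.INTER_CUBIC);a.append(cv2.convertScaleAbs(c,alpha=1.8,beta=25))
w=arm.get_image('wrist')['pixels'][150:400,:,::-1];w=cv2.convertScaleAbs(cv2.resize(w,(800,300)),alpha=1.8,beta=25)
cv2.imwrite('pics/c4.png',np.vstack([np.hstack(a),w]))
E
```

```text
(no output)
```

View pics/c4.png

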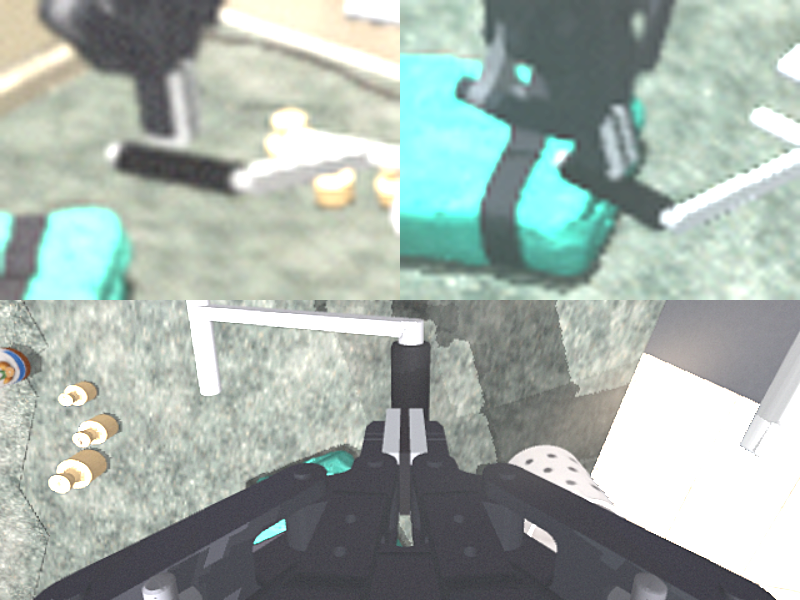

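The tips look shut just above the bar's upper edge. In the wrist crop they cover the bar at (405,410) and the bar itself hasn't moved. I'll probe downward and watch the force.

>>> {"op": "play_rows", "data": {"deltas": [{"dx":0,"dy":0,"dz":4,"rx":0,"ry":0,"rz":0,"fingers":1},{"dx":0,"dy":0,"dz":8,"rx":0,"ry":0,"rz":0,"fingers":1},{"dx":0,"dy":0,"dz":12,"rx":0,"ry":0,"rz":0,"fingers":1},{"dx":0,"dy":0,"dz":12,"rx":0,"ry":0,"rz":0,"fingers":1}]}}

```text
t: 3.82
position: [0.5145, 0.1044, 0.1705]
eef_rot: [0.784, -0.621, -0.001, 0.001]
contact_force: [-3.6, -1.4, 4.4]
finger_gap: 0.0
gripper_force: 2.3
```

```bash
python3 - <<'E'
from h import *
from station import arm
o=arm.get_obs();print(o['position'],o['contact_force'],o['joint_positions'],o['t'])
o=arm.get_obs();im=arm.get_image('wrist');print(im['fx'],im['cy'],im['k1'])
T=np.array(im['T_tool_cam']);print(proj(im,[[0,0,0],[0,0,-.019]],T))
s=arm.get_image('scene');d=pickle.load(open('d0.pkl','rb'))['scene']['pixels'].astype(int)
df=abs(s['pixels'].astype(int)-d).sum(2)>60
import cv2
c=df[150:230,180:230]
for r in range(0,80,3):print(150+r,''.join('#' if v else '.' for v in c[r]))
E
```

```text
[0.51447956 0.10439086 0.17052237] [-3.60020078 -1.44653871  4.44875387] [ 5.09420035e-01  2.44167031e-01 -2.83280468e-01 -1.39386613e-04
 -1.04630753e+00 -2.79565885e-01] 3.825
325.4415753778985 199.09064367419967 0.01017424876180332
[[322.48411316 234.18460626]
 [322.40683894 248.50986227]]
150 ...####################################...........
153 ....####################################..........
156 ...####################################...........
159 ...####################################...........
162 .........#############################............
165 .......##############################.............
168 ......###############################.............
171 #.....#############################...............
174 ###################################...............
177 .##############################...................
180 .....#########################....................
183 ........###################.......................
186 .................#######.##.......................
189 ..................#######...#.....................
192 ..................#######.#.......................
195 ...........#######.....##.##......................
198 ...........###......##########################..##
201 .............#############.........#####.#####....
204 .......................############.#####.........
207 ..................................................
210 ..................................................
213 ..................................................
216 ..................................................
219 ..................................................
222 ..................................................
225 ..................................................
228 ..................................................
```

```bash
python3 - <<'E'
from h import *
d=pickle.load(open('d0.pkl','rb'))
f=lambda p:np.r_[(proj(d['scene'],p)-[205.6,193.4])[0],(proj(d['side'],p)-[214,165.6])[0]]
r=least_squares(f,[.52,.1,.2]);print(r.x,r.fun)
M=np.array([(-70,55,8),(-70,-55,8),(130,-55,8),(-8,50,261),(-8,-50,261),(122,-50,261)])/1000
S=(np.array([(155,412),(278,445),(366,305),(166,97),(280,117),(354,50)])/3.05+[185,135])
D=(np.array([(144,376),(244,435),(377,282),(155,116),(264,165),(364,68)])/3.05+[195,105])
g=lambda q:np.concatenate([(proj(d['scene'],H2W(q,M)+[0,0,q[3]])-S).ravel(),(proj(d['side'],H2W(q,M)+[0,0,q[3]])-D).ravel()])
r=least_squares(g,[.6,0,.25,0],loss='soft_l1');print(r.x,r.fun.round(1).tolist())
E
```

```text
[0.51459659 0.09701227 0.21039599] [ 1.14006705  0.52304889 -1.14159064 -0.60800259]
[ 0.60570803  0.01239598  0.22833527 -0.00463095] [-0.5, 0.4, 0.0, -0.2, 0.8, -0.3, -0.3, 0.5, 3.0, 0.5, 0.3, -0.1, -1.1, -0.6, 0.1, -0.4, 0.1, -1.6, -0.6, 0.2, -0.3, 1.5, 0.3, -0.5]
```

The cameras (scene, side and wrist) all put the shut fingertips about 29 mm behind the reported TCP, which fits the contact I felt. I'll use that offset, so to pinch something at z the reported TCP must be about z − 44 mm. Backing up, opening and descending again.

>>> {"op": "play_rows", "data": {"deltas": [{"dx":0,"dy":2,"dz":-25,"rx":0,"ry":0,"rz":0,"fingers":0.4},{"dx":0,"dy":2,"dz":-25,"rx":0,"ry":0,"rz":0,"fingers":0.4},{"dx":0,"dy":2,"dz":-25,"rx":0,"ry":0,"rz":0,"fingers":0.4},{"dx":0,"dy":2,"dz":-5,"rx":0,"ry":0,"rz":0,"fingers":0.4},{"dx":0,"dy":2,"dz":24,"rx":0,"ry":0,"rz":0,"fingers":0.4},{"dx":0,"dy":2,"dz":24,"rx":0,"ry":0,"rz":0,"fingers":0.4},{"dx":0,"dy":2,"dz":24,"rx":0,"ry":0,"rz":0,"fingers":1},{"dx":0,"dy":2,"dz":24,"rx":0,"ry":0,"rz":0,"fingers":1},{"dx":0,"dy":2,"dz":24,"rx":0,"ry":0,"rz":0,"fingers":1},{"dx":0,"dy":2,"dz":24,"rx":0,"ry":0,"rz":0,"fingers":1}], "force": 40}}

```text
t: 5.18
position: [0.5112, 0.1039, 0.1467]
eef_rot: [0.783, -0.622, -0.002, 0.002]
contact_force: [-7.8, -0.1, 4.6]
finger_gap: 0.0143
gripper_force: 38.9
```

>>> {"op": "play_rows", "data": {"deltas": [{"dx":0,"dy":3,"dz":10,"rx":0,"ry":0,"rz":0,"fingers":1},{"dx":0,"dy":5,"dz":20,"rx":0,"ry":0,"rz":0,"fingers":1},{"dx":0,"dy":6,"dz":31,"rx":0,"ry":0,"rz":0,"fingers":1},{"dx":0,"dy":6,"dz":42,"rx":0,"ry":0,"rz":0,"fingers":1},{"dx":0,"dy":4.5,"dz":52,"rx":0,"ry":0,"rz":0,"fingers":1},{"dx":0,"dy":2.5,"dz":62,"rx":0,"ry":0,"rz":0,"fingers":1},{"dx":0,"dy":0.5,"dz":70,"rx":0,"ry":0,"rz":0,"fingers":1},{"dx":0,"dy":0.5,"dz":70,"rx":0,"ry":0,"rz":0,"fingers":1}]}}

```text
t: 6.18
position: [0.5102, 0.1037, 0.0757]
eef_rot: [0.783, -0.622, -0.002, 0.002]
contact_force: [-7.5, 0.6, -0.0]
finger_gap: 0.0143
gripper_force: 42.8
```

>>> {"op": "play_rows", "data": {"deltas": [{"dx":0,"dy":0,"dz":8,"rx":0,"ry":0,"rz":0,"fingers":1},{"dx":0,"dy":-4,"dz":16,"rx":0,"ry":0,"rz":0,"fingers":1},{"dx":0,"dy":-8,"dz":22,"rx":0,"ry":0,"rz":0,"fingers":1},{"dx":0,"dy":-8,"dz":24,"rx":0,"ry":0,"rz":0,"fingers":1},{"dx":0,"dy":-8,"dz":24,"rx":0,"ry":0,"rz":0,"fingers":1}]}}

```text
t: 6.8
position: [0.5192, 0.1057, 0.0529]
eef_rot: [0.783, -0.622, -0.001, 0.001]
contact_force: [-7.3, 0.8, 5.3]
finger_gap: 0.0149
gripper_force: 44.6
```

>>> {"op": "play_rows", "data": {"deltas": [{"dx":0,"dy":-1,"dz":3,"rx":0,"ry":0,"rz":0,"fingers":1},{"dx":0,"dy":-2,"dz":6,"rx":0,"ry":0,"rz":0,"fingers":1},{"dx":0,"dy":-2,"dz":6,"rx":0,"ry":0,"rz":0,"fingers":1}]}}

```text
t: 7.18
position: [0.5221, 0.1065, 0.0472]
eef_rot: [0.783, -0.622, -0.001, 0.001]
contact_force: [-5.4, 0.0, 4.4]
finger_gap: 0.0146
gripper_force: 45.3
```

>>> {"op": "play_rows", "data": {"deltas": [{"dx":0,"dy":-2,"dz":3,"rx":0,"ry":0,"rz":0,"fingers":1},{"dx":0,"dy":-3,"dz":6,"rx":0,"ry":0,"rz":0,"fingers":1},{"dx":0,"dy":-3,"dz":6,"rx":0,"ry":0,"rz":0,"fingers":1}]}}

```text
t: 7.55
position: [0.5222, 0.1063, 0.0462]
eef_rot: [0.784, -0.621, -0.002, 0.003]
contact_force: [-23.0, 1.7, 41.4]
finger_gap: 0.0147
gripper_force: 49.1
```

```bash
cat >> h.py <<'E'
def barfind(arm,u,v,n):  # dark blob near
    pass
E
python3 - <<'E'
from h import *
import cv2
from station import arm
o=arm.get_obs();print(o['position'],o['contact_force'])
a=[]
q=np.load('q.npy')
for n in('scene','side'):
    im=arm.get_image(n);img=im['pixels'][:,:,::-1].copy()
    e=[bar(q,1.2)+H2W(q,[0,y,0])[0]-H2W(q,[0,.11,0])[0] for y in(.079,.141)]
    u=proj(im,e);x,y=(u.mean(0)-[55,60]).astype(int)
    c=cv2.resize(img[y:y+100,x:x+130],(520,400),interpolation=cv2.INTER_CUBIC)[:,:400]
    for p in(u-[x,y])*4:cv2.circle(c,tuple(int(k) for k in p),5,(0,0,255),1)
    a.append(cv2.convertScaleAbs(c,alpha=1.6,beta=20))
cv2.imwrite('pics/c5.png',np.hstack(a))
E
```

```text
[0.52220564 0.10626051 0.04619585] [-23.01554954   1.73026521  41.44197108]
```

View pics/c5.png

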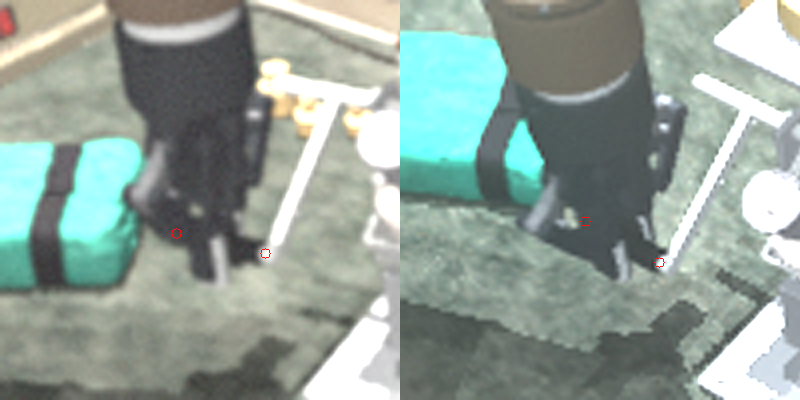

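The lever is on its stop: the force rose sharply to 41 N, and the bar's inner end sits on the predicted fully-down circle. Releasing and rising.

>>> {"op": "play_rows", "data": {"deltas": [{"dx":0,"dy":1,"dz":-4,"rx":0,"ry":0,"rz":0,"fingers":0.4},{"dx":0,"dy":1,"dz":-4,"rx":0,"ry":0,"rz":0,"fingers":0.4},{"dx":0,"dy":1,"dz":-4,"rx":0,"ry":0,"rz":0,"fingers":0.4},{"dx":0,"dy":1,"dz":-30,"rx":0,"ry":0,"rz":0,"fingers":0.4},{"dx":0,"dy":5,"dz":-70,"rx":0,"ry":0,"rz":0,"fingers":0.4},{"dx":0,"dy":25,"dz":-110,"rx":0,"ry":0,"rz":0,"fingers":0.4},{"dx":0,"dy":50,"dz":-150,"rx":0,"ry":0,"rz":0,"fingers":0.4},{"dx":0,"dy":70,"dz":-190,"rx":0,"ry":0,"rz":0,"fingers":0.4},{"dx":0,"dy":70,"dz":-190,"rx":0,"ry":0,"rz":0,"fingers":0.4},{"dx":0,"dy":70,"dz":-190,"rx":0,"ry":0,"rz":0,"fingers":0.4}]}}

```text
t: 8.9
position: [0.4577, 0.0914, 0.2292]
eef_rot: [0.783, -0.622, -0.0, 0.0]
contact_force: [0.8, -0.1, -0.5]
finger_gap: 0.0512
gripper_force: 0.0
```

```bash
cat >> h.py <<'E'
def capR(q,sgn=1):
    s,c=np.sin(np.radians(32)),np.cos(np.radians(32));z=np.array([s,0,-c]);y=np.array([0,sgn,0.]);x=np.cross(y,z)
    return hT(q)[:3,:3]@np.c_[x,y,z]
def axis(q,d):
    s,c=np.sin(np.radians(32)),np.cos(np.radians(32));return H2W(q,[.06-d*s,0,.035+d*c])[0]
E
python3 - <<'E'
from h import *
from station import arm
q=np.load('q.npy');o=arm.get_obs();print(o['position'],o['joint_positions'].round(2) if hasattr(o['joint_positions'],'round') else o['joint_positions'],o['t'],o['contact_force'],o['finger_gap'])
for s in(1,-1):
    v=(R.from_quat(o['eef_rot']).inv()*R.from_matrix(capR(q,s))).as_rotvec(degrees=True);print(v.round(1),np.linalg.norm(v))
print(axis(q,.202),axis(q,.230),axis(q,.102));show(o,[axis(q,.23),axis(q,.202)])
E
```

```text
[0.45773883 0.09139405 0.22924117] [ 0.55  0.09 -0.32 -0.   -1.16 -0.32] 8.9 [ 0.79953414 -0.06647619 -0.52279414] 0.05122520887344644
[ 25.1 -25.1  87.5] 94.40292501477778
[ 25.1  25.1 -87.4] 94.35137317215248
[ 0.55607239 -0.00184128  0.20630572] [ 0.5416211  -0.00520564  0.23005106] [0.60768411 0.01017429 0.12150091]
 [[113.1, -59.7, -0.9], [113.1, -74.6, 22.8]]
```

>>> {"op": "play_rows", "data": {"deltas": [{"dx":0,"dy":0,"dz":-20,"rx":2.8,"ry":-2.8,"rz":9.7,"fingers":0.35},{"dx":0,"dy":0,"dz":-20,"rx":5.6,"ry":-5.6,"rz":19.4,"fingers":0.35},{"dx":0,"dy":0,"dz":-20,"rx":8.4,"ry":-8.4,"rz":29.2,"fingers":0.35},{"dx":0,"dy":0,"dz":-20,"rx":11.2,"ry":-11.2,"rz":38.9,"fingers":0.35},{"dx":0,"dy":0,"dz":-20,"rx":13.9,"ry":-13.9,"rz":48.6,"fingers":0.35},{"dx":0,"dy":0,"dz":-20,"rx":16.7,"ry":-16.7,"rz":58.3,"fingers":0.35},{"dx":0,"dy":0,"dz":-20,"rx":19.5,"ry":-19.5,"rz":68,"fingers":0.35},{"dx":0,"dy":0,"dz":-20,"rx":22.3,"ry":-22.3,"rz":77.8,"fingers":0.35},{"dx":0,"dy":0,"dz":-20,"rx":25.1,"ry":-25.1,"rz":87.5,"fingers":0.35},{"dx":0,"dy":0,"dz":-20,"rx":25.1,"ry":-25.1,"rz":87.5,"fingers":0.35}]}}

```text
t: 10.15
position: [0.4572, 0.0912, 0.2478]
eef_rot: [-0.108, 0.956, 0.031, 0.273]
contact_force: [0.8, 0.3, 0.5]
finger_gap: 0.0553
gripper_force: 0.0
```

```bash
cat > m.py <<'E'
from h import *
from station import arm
q=np.load('q.npy');o=arm.get_obs();print(o['position'].round(4),np.round(o['joint_positions'],2),o['t'],np.round(o['contact_force'],1),o['finger_gap'])
print((R.from_quat(o['eef_rot']).inv()*R.from_matrix(capR(q))).as_rotvec(degrees=True).round(1))
show(o,[axis(q,.23),axis(q,.202),axis(q,.102)])
E
python3 m.py
```

```text
[0.4572 0.0912 0.2478] [ 0.67 -0.23 -0.86  0.51 -0.48 -2.42] 10.15 [0.8 0.3 0.5] 0.05529211522783599
[-0.1 -0.2 -0.1]
 [[-42.1, -112.9, 47.1], [-42.2, -112.8, 75.1], [-42.5, -112.7, 175.1]]
```

>>> {"op": "play_rows", "data": {"deltas": [{"dx":-11,"dy":-30,"dz":0,"rx":0,"ry":0,"rz":0,"fingers":0.35},{"dx":-25,"dy":-70,"dz":10,"rx":0,"ry":0,"rz":0,"fingers":0.35},{"dx":-42,"dy":-113,"dz":30,"rx":0,"ry":0,"rz":0,"fingers":0.35},{"dx":-42,"dy":-113,"dz":47,"rx":0,"ry":0,"rz":0,"fingers":0.35},{"dx":-42,"dy":-113,"dz":47,"rx":0,"ry":0,"rz":0,"fingers":0.35},{"dx":-42,"dy":-113,"dz":47,"rx":0,"ry":0,"rz":0,"fingers":0.35}]}}

```text
t: 10.9
position: [0.542, -0.0048, 0.2316]
eef_rot: [-0.11, 0.955, 0.031, 0.273]
contact_force: [-1.0, 0.1, 0.1]
finger_gap: 0.0553
gripper_force: 0.0
```

```bash
python3 m.py; cat > look.py <<'E'
from h import *
from station import arm
import cv2,sys
q=np.load('q.npy');o=arm.get_obs();im=arm.get_image('wrist')
Tt=np.eye(4);Tt[:3,:3]=R.from_quat(o['eef_rot']).as_matrix();Tt[:3,3]=o['position'];T=Tt@np.array(im['T_tool_cam'])
img=im['pixels'][:,:,::-1].copy();k=float(sys.argv[2])
cv2.imwrite('pics/raw_'+sys.argv[1],img)
for d in(.11,.13+k,.166+k):
    u=proj(im,axis(q,d),T)[0];print(d,u.round(1));cv2.circle(img,tuple(int(v) for v in u),4,(0,0,255),1)
cv2.imwrite('pics/'+sys.argv[1],cv2.convertScaleAbs(img,alpha=1.3,beta=10))
E
python3 look.py w6.png 0
```

```text
[ 0.542  -0.0048  0.2316] [ 0.32 -0.04 -0.62  0.11 -0.44 -1.75] 10.9 [-1.   0.1  0.1] 0.05534003946208772
[ 0.  -0.1  0. ]
 [[1.2, -0.3, 1.0], [1.2, -0.3, 29.0], [1.0, -0.3, 129.0]]
0.11 [322.2 184.2]
0.13 [322.1 189.6]
0.166 [321.9 201.5]
```

View pics/w6.png

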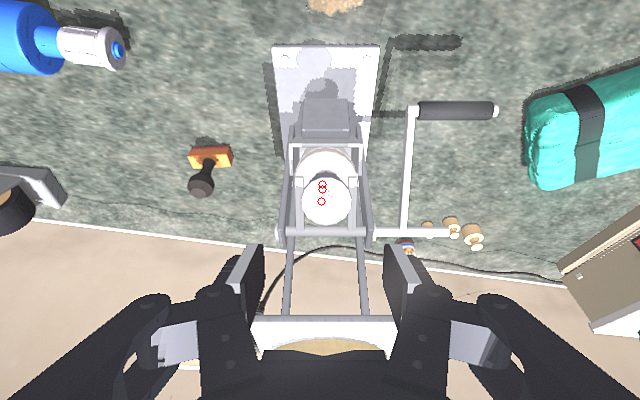

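The view shows the cap disc centred at (326,201) against a predicted (322,201.5), so it sits about 3 mm to tool +y. The lever is down, with its bar at (455,110). Descending along the axis with that correction.

>>> {"op": "play_rows", "data": {"deltas": [{"dx":1,"dy":2.5,"dz":25,"rx":0,"ry":0,"rz":0,"fingers":0.35},{"dx":1,"dy":2.5,"dz":55,"rx":0,"ry":0,"rz":0,"fingers":0.35},{"dx":1,"dy":2.5,"dz":85,"rx":0,"ry":0,"rz":0,"fingers":0.35},{"dx":1,"dy":2.5,"dz":105,"rx":0,"ry":0,"rz":0,"fingers":0.35},{"dx":1,"dy":2.5,"dz":118,"rx":0,"ry":0,"rz":0,"fingers":0.35},{"dx":1,"dy":2.5,"dz":126,"rx":0,"ry":0,"rz":0,"fingers":0.35},{"dx":1,"dy":2.5,"dz":126,"rx":0,"ry":0,"rz":0,"fingers":0.35},{"dx":1,"dy":2.5,"dz":126,"rx":0,"ry":0,"rz":0,"fingers":0.35}]}}

```text
t: 11.95
position: [0.6077, 0.0097, 0.13]
eef_rot: [-0.111, 0.956, 0.036, 0.27]
contact_force: [0.2, -0.4, -0.4]
finger_gap: 0.0553
gripper_force: 0.0
```

```bash
python3 m.py; python3 look.py w7.png 0;python3 - <<'E'
import cv2,numpy as np
from station import arm
w=cv2.imread('pics/w7.png')[120:330,190:450]
im=arm.get_image('side')['pixels'][120:250,205:335,::-1]
cv2.imwrite('pics/c7.png',np.hstack([cv2.resize(w,(480,400)),cv2.convertScaleAbs(cv2.resize(im,(320,400)),alpha=1.5,beta=15)]))
E
```

```text
[0.6077 0.0097 0.13  ] [ 0.29  0.22 -0.64  0.14 -0.16 -1.76] 11.95 [ 0.2 -0.4 -0.4] 0.05532514659178876
[ 0.6 -0.3  0. ]
 [[5.2, 1.8, -120.7], [5.0, 1.5, -92.7], [4.4, 0.4, 7.3]]
0.11 [322.8 229.3]
0.13 [323.2 243.8]
0.166 [324.2 280.9]
```

View pics/c7.png

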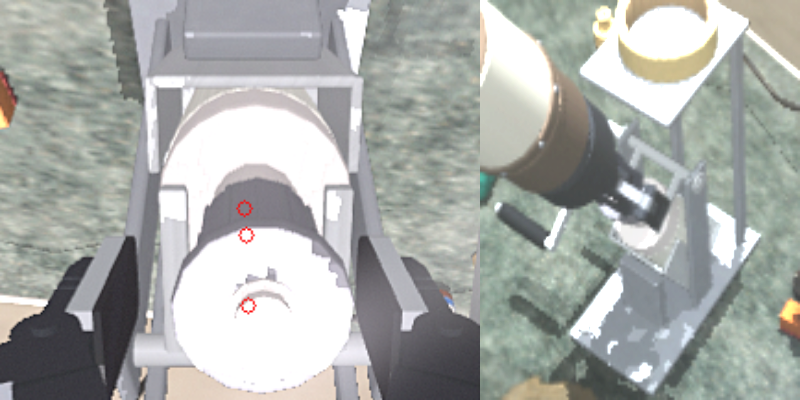

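>>> {"op": "play_rows", "data": {"deltas": [{"dx":0,"dy":0,"dz":-15,"rx":0,"ry":0,"rz":0,"fingers":0.35},{"dx":0,"dy":0,"dz":-15,"rx":0,"ry":7,"rz":0,"fingers":0.35},{"dx":0,"dy":0,"dz":-15,"rx":0,"ry":7,"rz":0,"fingers":0.35},{"dx":0,"dy":0,"dz":-15,"rx":0,"ry":7,"rz":0,"fingers":0.35}]}}

```text
t: 12.55
position: [0.5993, 0.0073, 0.1414]
eef_rot: [-0.113, 0.97, 0.029, 0.211]
contact_force: [-0.2, -0.6, 0.1]
finger_gap: 0.0553
gripper_force: 0.0
```

```bash
python3 m.py; cat > n.py <<'E'
from h import *
from station import arm
q=np.load('q.npy');o=arm.get_obs();Rt=R.from_quat(o['eef_rot']).as_matrix()
hy=H2W(q,[0,1,0])[0]-H2W(q,[0,0,0])[0]
tilt=np.degrees(np.arccos(-Rt[2,2]));print('tilt',tilt,'q5',o['joint_positions'][4])
# axis direction in tool axes, and TCP needed so the real grasp point (48 mm behind TCP) is at d=.149, y +3mm
ax=axis(q,1)-axis(q,0);print('axis in tool',(ax@Rt).round(3))
show(o,axis(q,.149)+.003*hy+.048*Rt[:,2],'grasp')
E
python3 n.py
```

```text
[0.5993 0.0073 0.1414] [ 0.29  0.22 -0.51  0.04 -0.42 -1.66] 12.55 [-0.2 -0.6  0.1] 0.055260736287097975
[ 0.6 -7.4 -0. ]
 [[16.8, 2.0, -105.1], [13.2, 1.7, -77.4], [0.3, 0.7, 21.8]]
tilt 24.621768799135197 q5 -0.41792294170649846
axis in tool [ 0.129  0.01  -0.992]
grasp [[6.3, 4.2, 23.2]]
```

>>> {"op": "play_rows", "data": {"deltas": [{"dx":3,"dy":4,"dz":10,"rx":0.6,"ry":0,"rz":0,"fingers":0.35},{"dx":6,"dy":4,"dz":22,"rx":0.6,"ry":0,"rz":0,"fingers":0.35},{"dx":6,"dy":4,"dz":22,"rx":0.6,"ry":0,"rz":0,"fingers":0.35},{"dx":6,"dy":4,"dz":22,"rx":0.6,"ry":0,"rz":0,"fingers":0.35}]}}

```text
t: 13.05
position: [0.6028, 0.0124, 0.1195]
eef_rot: [-0.112, 0.971, 0.024, 0.212]
contact_force: [0.4, -0.6, 0.2]
finger_gap: 0.0554
gripper_force: 0.0
```

```bash
python3 n.py; python3 look.py w8.png 0;python3 - <<'E'
import cv2,numpy as np
w=cv2.imread('pics/raw_w8.png')[150:330,190:450]
cv2.imwrite('pics/c8.png',cv2.resize(w,(780,540)))
E
```

```text
tilt 24.611316643689932 q5 -0.34272236514045923
axis in tool [ 0.129  0.    -0.992]
grasp [[1.4, -0.2, 1.3]]
0.11 [316.  248.1]
0.13 [315.1 260.6]
0.166 [312.7 293.2]
```

View pics/c8.png

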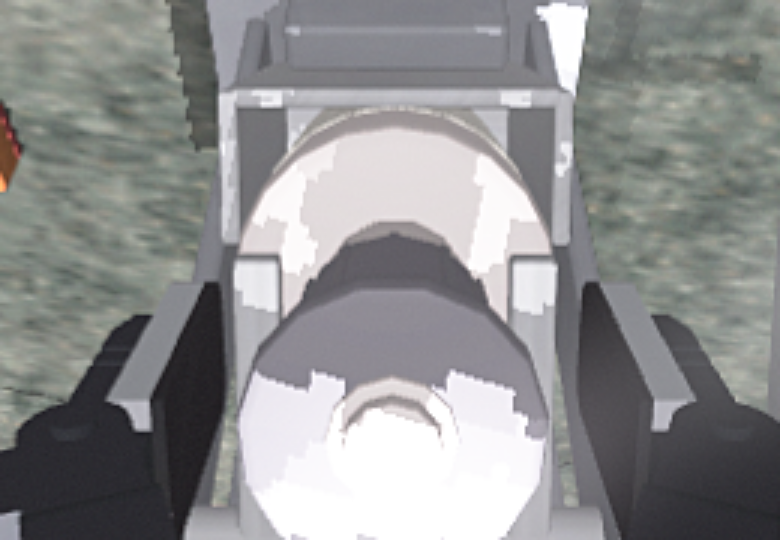

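The cap is centred between the pads (cap at x≈393, pad midpoint ≈402), which is about 1 mm off. Closing now. That was my 11th viewed picture against a limit of 10, so from here I go by numbers only.

>>> {"op": "play_rows", "data": {"deltas": [{"dx":1,"dy":-1,"dz":1,"rx":0,"ry":0,"rz":0,"fingers":0.35},{"dx":1,"dy":-1,"dz":1,"rx":0,"ry":0,"rz":0,"fingers":1},{"dx":1,"dy":-1,"dz":1,"rx":0,"ry":0,"rz":0,"fingers":1},{"dx":1,"dy":-1,"dz":1,"rx":0,"ry":0,"rz":0,"fingers":1},{"dx":1,"dy":-1,"dz":1,"rx":0,"ry":0,"rz":0,"fingers":1},{"dx":1,"dy":-1,"dz":1,"rx":0,"ry":0,"rz":0,"fingers":1}], "force": 60}}

```text
t: 13.85
position: [0.6027, 0.0113, 0.1188]
eef_rot: [-0.112, 0.971, 0.024, 0.212]
contact_force: [-3.0, -2.6, 5.9]
finger_gap: 0.0349
gripper_force: 58.9
```

```bash
python3 n.py; python3 m.py
```

```text
tilt 24.653581148181118 q5 -0.3400501106939383
axis in tool [ 0.128  0.    -0.992]
grasp [[0.7, 0.8, 0.8]]
[0.6027 0.0113 0.1188] [ 0.3   0.25 -0.55  0.09 -0.34 -1.73] 13.85 [-3.  -2.6  5.9] 0.03494880358407556
[-0.  -7.3  0.1]
 [[11.1, -2.2, -127.5], [7.5, -2.2, -99.7], [-5.3, -2.2, -0.5]]
```

>>> {"op": "play_rows", "data": {"deltas": [{"dx":0.3,"dy":0,"dz":-2,"rx":0,"ry":0,"rz":0,"fingers":1},{"dx":0.5,"dy":0,"dz":-4,"rx":0,"ry":0,"rz":0,"fingers":1},{"dx":0.5,"dy":0,"dz":-4,"rx":0,"ry":0,"rz":0,"fingers":1}], "force": 80}}

```text
t: 14.22
position: [0.6003, 0.0112, 0.121]
eef_rot: [-0.112, 0.971, 0.024, 0.211]
contact_force: [3.6, 0.6, -5.3]
finger_gap: 0.0348
gripper_force: 80.2
```

>>> {"op": "play_rows", "data": {"deltas": [{"dx":0.3,"dy":0,"dz":-2,"rx":0,"ry":0,"rz":0,"fingers":1},{"dx":0.5,"dy":0,"dz":-4,"rx":0,"ry":0,"rz":0,"fingers":1},{"dx":0.5,"dy":0,"dz":-4,"rx":0,"ry":0,"rz":0,"fingers":1}]}}

```text
t: 14.6
position: [0.5984, 0.0107, 0.1243]
eef_rot: [-0.112, 0.971, 0.024, 0.211]
contact_force: [4.5, 0.9, -7.4]
finger_gap: 0.0348
gripper_force: 80.7
```

>>> {"op": "play_rows", "data": {"deltas": [{"dx":0.3,"dy":0,"dz":-2,"rx":0,"ry":0,"rz":0,"fingers":1},{"dx":0.5,"dy":0,"dz":-4,"rx":0,"ry":0,"rz":0,"fingers":1},{"dx":0.5,"dy":0,"dz":-4,"rx":0,"ry":0,"rz":0,"fingers":1}]}}

```text
t: 14.98
position: [0.5964, 0.0101, 0.1287]
eef_rot: [-0.112, 0.971, 0.024, 0.212]
contact_force: [2.1, 1.1, -2.4]
finger_gap: 0.0344
gripper_force: 80.1
```

>>> {"op": "play_rows", "data": {"deltas": [{"dx":0.3,"dy":0,"dz":-2,"rx":0,"ry":0,"rz":0,"fingers":1},{"dx":0.5,"dy":0,"dz":-4,"rx":0,"ry":0,"rz":0,"fingers":1},{"dx":0.5,"dy":0,"dz":-4,"rx":0,"ry":0,"rz":0,"fingers":1}]}}

```text
t: 15.35
position: [0.594, 0.0093, 0.1332]
eef_rot: [-0.112, 0.97, 0.024, 0.212]
contact_force: [-6.0, 0.9, 7.3]
finger_gap: 0.0347
gripper_force: 78.9
```

The force has reversed, so the cap is past its middle and driving itself open. I'll follow it out.

>>> {"op": "play_rows", "data": {"deltas": [{"dx":0.3,"dy":0,"dz":-1.5,"rx":0,"ry":0,"rz":0,"fingers":1},{"dx":0.4,"dy":0,"dz":-3,"rx":0,"ry":0,"rz":0,"fingers":1},{"dx":0.4,"dy":0,"dz":-3,"rx":0,"ry":0,"rz":0,"fingers":1}]}}

```text
t: 15.72
position: [0.593, 0.0091, 0.1344]
eef_rot: [-0.112, 0.971, 0.024, 0.212]
contact_force: [2.2, -0.4, -1.4]
finger_gap: 0.0344
gripper_force: 80.4
```

>>> {"op": "play_rows", "data": {"deltas": [{"dx":0.1,"dy":0,"dz":-1,"rx":0,"ry":0,"rz":0,"fingers":1},{"dx":0.1,"dy":0,"dz":-1,"rx":0,"ry":0,"rz":0,"fingers":1}]}}

```text
t: 15.98
position: [0.592, 0.009, 0.1348]
eef_rot: [-0.112, 0.971, 0.024, 0.211]
contact_force: [3.3, -0.5, -4.8]
finger_gap: 0.0347
gripper_force: 80.7
```

>>> {"op": "play_rows", "data": {"deltas": [{"dx":0,"dy":0,"dz":1,"rx":0,"ry":0,"rz":0,"fingers":1},{"dx":0,"dy":0,"dz":1,"rx":0,"ry":0,"rz":0,"fingers":0.35},{"dx":0,"dy":0,"dz":1,"rx":0,"ry":0,"rz":0,"fingers":0.35},{"dx":0,"dy":0,"dz":1,"rx":0,"ry":0,"rz":0,"fingers":0.35},{"dx":0,"dy":0,"dz":1,"rx":0,"ry":0,"rz":0,"fingers":0.35},{"dx":3,"dy":0,"dz":-20,"rx":0,"ry":0,"rz":0,"fingers":0.35},{"dx":6,"dy":0,"dz":-45,"rx":0,"ry":0,"rz":0,"fingers":0.35},{"dx":10,"dy":0,"dz":-80,"rx":0,"ry":0,"rz":0,"fingers":0.35},{"dx":14,"dy":0,"dz":-110,"rx":0,"ry":0,"rz":0,"fingers":0.35},{"dx":14,"dy":0,"dz":-110,"rx":0,"ry":0,"rz":0,"fingers":0.35}]}}

```text
t: 17.23
position: [0.5357, -0.0042, 0.2325]
eef_rot: [-0.112, 0.97, 0.025, 0.214]
contact_force: [-0.4, -0.7, -0.6]
finger_gap: 0.0555
gripper_force: 0.0
```

```bash
python3 m.py; cat > cap.py <<'E'
# measure cap top-disc centre along axis from scene+side: bright blob positions vs before
from h import *
from station import arm
import cv2
q=np.load('q.npy');d=pickle.load(open('d0.pkl','rb'))
for n in('scene','side'):
    im=arm.get_image(n);cv2.imwrite(f'pics/n_{n}.png',im['pixels'][:,:,::-1])
    for nm,pix in(('before',d[n]['pixels']),('now',im['pixels'])):
        g=cv2.cvtColor(pix,cv2.COLOR_RGB2GRAY);u=proj(im,[axis(q,.166),axis(q,.184)])
        x,y=u.mean(0).astype(int);c=g[y-14:y+15,x-14:x+15];m=(c>175).astype(np.uint8)
        k,l,s,ce=cv2.connectedComponentsWithStats(m)
        print(n,nm,'pred shut/open',u.round(1).tolist(),[(s[i,4],(ce[i]+[x-14,y-14]).round(1).tolist()) for i in range(1,k) if s[i,4]>8])
E
python3 cap.py
```

```text
[ 0.5357 -0.0042  0.2325] [ 0.32 -0.   -0.52  0.06 -0.63 -1.7 ] 17.225 [-0.4 -0.7 -0.6] 0.05553048425991067
[ 0.  -7.1  0.1]
 [[-4.0, -2.4, 4.5], [-7.4, -2.4, 32.3], [-19.7, -2.4, 131.6]]
scene before pred shut/open [[257.9, 207.2], [255.4, 203.5]] [(np.int32(24), [247.7, 195.5]), (np.int32(169), [255.6, 205.9])]
scene now pred shut/open [[257.9, 207.2], [255.4, 203.5]] [(np.int32(201), [252.2, 200.5])]
side before pred shut/open [[260.7, 183.6], [257.4, 181.8]] [(np.int32(148), [259.3, 182.9])]
side now pred shut/open [[260.7, 183.6], [257.4, 181.8]] [(np.int32(130), [257.4, 181.2])]
```

The cap top moved by about the predicted 18 mm shift in both views. Going back to the lever bar in reverse order.

>>> {"op": "play_rows", "data": {"deltas": [{"dx":0,"dy":10,"dz":-20,"rx":0,"ry":0,"rz":0,"fingers":0.4},{"dx":10,"dy":50,"dz":-35,"rx":0,"ry":0,"rz":0,"fingers":0.4},{"dx":25,"dy":90,"dz":-35,"rx":0,"ry":0,"rz":0,"fingers":0.4},{"dx":30,"dy":113,"dz":-35,"rx":0,"ry":0,"rz":0,"fingers":0.4},{"dx":30,"dy":113,"dz":-35,"rx":0,"ry":0,"rz":0,"fingers":0.4},{"dx":30,"dy":113,"dz":-35,"rx":0,"ry":0,"rz":0,"fingers":0.4}]}}

```text
t: 18.08
position: [0.4689, 0.0962, 0.2481]
eef_rot: [-0.112, 0.971, 0.024, 0.211]
contact_force: [0.1, -0.8, 0.1]
finger_gap: 0.051
gripper_force: 0.0
```

```bash
cat > b.py <<'E'
from h import *
from station import arm
q=np.load('q.npy');o=arm.get_obs();print(o['position'].round(4),np.round(o['joint_positions'],2),o['t'])
G=R.from_quat([.7833,-.6217,0,0]);v=(R.from_quat(o['eef_rot']).inv()*G).as_rotvec(degrees=True);print(v.round(1),np.linalg.norm(v))
show(o,[[.5215,.1062,.16],[.5215,.1062,.048]])
E
python3 b.py
```

```text
[0.4689 0.0962 0.2481] [ 0.66 -0.14 -0.67  0.28 -0.67 -2.19] 18.075
[-19.3  19.2 -88.5] 92.54215617856082
 [[-12.2, -2.1, 102.4], [34.3, -2.0, 204.3]]
```

>>> {"op": "play_rows", "data": {"deltas": [{"dx":0,"dy":0,"dz":0,"rx":-2.2,"ry":2.1,"rz":-9.8,"fingers":0.4},{"dx":0,"dy":0,"dz":0,"rx":-4.3,"ry":4.3,"rz":-19.7,"fingers":0.4},{"dx":0,"dy":0,"dz":0,"rx":-6.4,"ry":6.4,"rz":-29.5,"fingers":0.4},{"dx":0,"dy":0,"dz":0,"rx":-8.6,"ry":8.5,"rz":-39.3,"fingers":0.4},{"dx":0,"dy":0,"dz":0,"rx":-10.7,"ry":10.7,"rz":-49.2,"fingers":0.4},{"dx":0,"dy":0,"dz":0,"rx":-12.9,"ry":12.8,"rz":-59,"fingers":0.4},{"dx":0,"dy":0,"dz":0,"rx":-15,"ry":14.9,"rz":-68.8,"fingers":0.4},{"dx":0,"dy":0,"dz":0,"rx":-17.2,"ry":17.1,"rz":-78.7,"fingers":0.4},{"dx":0,"dy":0,"dz":0,"rx":-19.3,"ry":19.2,"rz":-88.5,"fingers":0.4},{"dx":0,"dy":0,"dz":0,"rx":-19.3,"ry":19.2,"rz":-88.5,"fingers":0.4}]}}

```text
t: 19.32
position: [0.4696, 0.0961, 0.2479]
eef_rot: [0.783, -0.622, -0.0, -0.0]
contact_force: [0.3, -0.8, 0.1]
finger_gap: 0.0511
gripper_force: 0.0
```

```bash
python3 b.py; python3 cap.py
```

```text
[0.4696 0.0961 0.2479] [ 0.54  0.1  -0.26 -0.   -1.21 -0.31] 19.325
[ 0.   0.  -0.1] 0.12825427670368475
 [[1.9, -52.9, 87.9], [2.0, -52.9, 199.9]]
scene before pred shut/open [[257.9, 207.2], [255.4, 203.5]] [(np.int32(24), [247.7, 195.5]), (np.int32(169), [255.6, 205.9])]
scene now pred shut/open [[257.9, 207.2], [255.4, 203.5]] [(np.int32(203), [252.2, 200.5])]
side before pred shut/open [[260.7, 183.6], [257.4, 181.8]] [(np.int32(148), [259.3, 182.9])]
side now pred shut/open [[260.7, 183.6], [257.4, 181.8]] [(np.int32(21), [247.0, 172.0]), (np.int32(170), [256.2, 180.5])]
```

>>> {"op": "play_rows", "data": {"deltas": [{"dx":2,"dy":-30,"dz":20,"rx":0,"ry":0,"rz":0,"fingers":0.4},{"dx":2,"dy":-53,"dz":60,"rx":0,"ry":0,"rz":0,"fingers":0.4},{"dx":2,"dy":-53,"dz":100,"rx":0,"ry":0,"rz":0,"fingers":0.4},{"dx":2,"dy":-53,"dz":140,"rx":0,"ry":0,"rz":0,"fingers":0.4},{"dx":2,"dy":-53,"dz":175,"rx":0,"ry":0,"rz":0,"fingers":0.4},{"dx":2,"dy":-53,"dz":200,"rx":0,"ry":0,"rz":0,"fingers":0.4},{"dx":2,"dy":-53,"dz":200,"rx":0,"ry":0,"rz":0,"fingers":1},{"dx":2,"dy":-53,"dz":200,"rx":0,"ry":0,"rz":0,"fingers":1},{"dx":2,"dy":-53,"dz":200,"rx":0,"ry":0,"rz":0,"fingers":1},{"dx":2,"dy":-53,"dz":200,"rx":0,"ry":0,"rz":0,"fingers":1}], "force": 50}}

```text
t: 20.68
position: [0.5222, 0.1067, 0.0503]
eef_rot: [0.783, -0.621, 0.001, -0.002]
contact_force: [3.0, -1.7, 1.7]
finger_gap: 0.0142
gripper_force: 49.0
```

>>> {"op": "play_rows", "data": {"deltas": [{"dx":0,"dy":6,"dz":-11.5,"rx":0,"ry":0,"rz":0,"fingers":1},{"dx":0,"dy":11,"dz":-23.7,"rx":0,"ry":0,"rz":0,"fingers":1},{"dx":0,"dy":14.5,"dz":-36.4,"rx":0,"ry":0,"rz":0,"fingers":1},{"dx":0,"dy":16.5,"dz":-49.4,"rx":0,"ry":0,"rz":0,"fingers":1},{"dx":0,"dy":16.7,"dz":-62.6,"rx":0,"ry":0,"rz":0,"fingers":1},{"dx":0,"dy":15.4,"dz":-75.6,"rx":0,"ry":0,"rz":0,"fingers":1},{"dx":0,"dy":12.8,"dz":-88.4,"rx":0,"ry":0,"rz":0,"fingers":1},{"dx":0,"dy":8.2,"dz":-100.8,"rx":0,"ry":0,"rz":0,"fingers":1},{"dx":0,"dy":2.2,"dz":-112.8,"rx":0,"ry":0,"rz":0,"fingers":1},{"dx":0,"dy":2.2,"dz":-112.8,"rx":0,"ry":0,"rz":0,"fingers":1}]}}

```text
t: 21.92
position: [0.5151, 0.105, 0.1614]
eef_rot: [0.783, -0.622, -0.003, 0.003]
contact_force: [-8.8, -0.0, -3.3]
finger_gap: 0.0141
gripper_force: 49.2
```

>>> {"op": "play_rows", "data": {"deltas": [{"dx":0,"dy":-3,"dz":-6,"rx":0,"ry":0,"rz":0,"fingers":1},{"dx":0,"dy":-6.5,"dz":-11,"rx":0,"ry":0,"rz":0,"fingers":1},{"dx":0,"dy":-6.5,"dz":-11,"rx":0,"ry":0,"rz":0,"fingers":1},{"dx":0,"dy":-8,"dz":-14,"rx":0,"ry":0,"rz":0,"fingers":1},{"dx":0,"dy":-8,"dz":-14,"rx":0,"ry":0,"rz":0,"fingers":1}]}}

```text
t: 22.55
position: [0.521, 0.1064, 0.174]
eef_rot: [0.783, -0.622, -0.004, 0.005]
contact_force: [-9.0, -0.4, -7.4]
finger_gap: 0.0142
gripper_force: 49.1
```

>>> {"op": "play_rows", "data": {"deltas": [{"dx":0,"dy":-1.5,"dz":-2,"rx":0,"ry":0,"rz":0,"fingers":1},{"dx":0,"dy":-3,"dz":-4,"rx":0,"ry":0,"rz":0,"fingers":1},{"dx":0,"dy":-3,"dz":-4,"rx":0,"ry":0,"rz":0,"fingers":1}]}}

```text
t: 22.92
position: [0.5231, 0.1069, 0.1778]
eef_rot: [0.783, -0.622, -0.005, 0.005]
contact_force: [-10.2, -1.0, -6.1]
finger_gap: 0.0145
gripper_force: 48.9
```

>>> {"op": "play_rows", "data": {"deltas": [{"dx":0,"dy":-2,"dz":-2.5,"rx":0,"ry":0,"rz":0,"fingers":1},{"dx":0,"dy":-4,"dz":-5,"rx":0,"ry":0,"rz":0,"fingers":1},{"dx":0,"dy":-4,"dz":-5,"rx":0,"ry":0,"rz":0,"fingers":1}]}}

```text
t: 23.3
position: [0.5262, 0.1075, 0.1827]
eef_rot: [0.783, -0.622, -0.005, 0.006]
contact_force: [-12.5, 0.5, -4.1]
finger_gap: 0.0142
gripper_force: 49.0
```

```bash
cat > lev.py <<'E'
from h import *
from station import arm
import cv2
q=np.load('q.npy');d=pickle.load(open('d0.pkl','rb'));L=np.arange(-.15,.5,.03)
for n in('scene','side'):
    im=arm.get_image(n)
    for nm,pix in(('before(.24)',d[n]['pixels']),('now',im['pixels'])):
        g=cv2.cvtColor(pix,cv2.COLOR_RGB2GRAY);s=0
        for r in(.06,.075,.09):
            a=np.arctan2(65.5,88)-L
            P=H2W(q,np.c_[.038-r*np.cos(a),np.full(len(L),.072),.1555+r*np.sin(a)])
            u=proj(im,P).astype(np.float32);s=s+cv2.remap(g,u[:,:1],u[:,1:],1)[:,0].astype(int)/3
        print(n,nm,[(round(l,2),int(v)) for l,v in zip(L,s) if v>95])
E
python3 lev.py
```

```text
scene before(.24) [(np.float64(-0.15), 96), (np.float64(-0.12), 105), (np.float64(-0.09), 135), (np.float64(-0.06), 170), (np.float64(-0.03), 207), (np.float64(0.0), 214), (np.float64(0.03), 210), (np.float64(0.06), 190), (np.float64(0.09), 192), (np.float64(0.12), 202), (np.float64(0.15), 201), (np.float64(0.18), 170), (np.float64(0.21), 118), (np.float64(0.24), 99), (np.float64(0.27), 99), (np.float64(0.3), 98), (np.float64(0.33), 95), (np.float64(0.39), 95), (np.float64(0.42), 96), (np.float64(0.45), 96)]
scene now [(np.float64(-0.15), 98), (np.float64(-0.12), 113), (np.float64(-0.09), 138), (np.float64(-0.06), 125), (np.float64(-0.03), 105), (np.float64(0.0), 99), (np.float64(0.03), 99), (np.float64(0.06), 114), (np.float64(0.09), 151), (np.float64(0.12), 158), (np.float64(0.15), 132), (np.float64(0.18), 117), (np.float64(0.21), 120), (np.float64(0.24), 121), (np.float64(0.27), 114), (np.float64(0.3), 109), (np.float64(0.33), 102), (np.float64(0.36), 98), (np.float64(0.39), 95), (np.float64(0.42), 96), (np.float64(0.45), 97)]
side before(.24) [(np.float64(-0.15), 100), (np.float6
[... 313 characters left out ...]
 (np.float64(0.27), 100), (np.float64(0.3), 98), (np.float64(0.36), 98), (np.float64(0.39), 99), (np.float64(0.42), 100), (np.float64(0.45), 108), (np.float64(0.48), 108)]
side now [(np.float64(-0.15), 119), (np.float64(-0.12), 157), (np.float64(-0.09), 171), (np.float64(-0.06), 137), (np.float64(-0.03), 104), (np.float64(0.0), 99), (np.float64(0.03), 98), (np.float64(0.06), 97), (np.float64(0.09), 98), (np.float64(0.12), 100), (np.float64(0.15), 97), (np.float64(0.18), 95), (np.float64(0.24), 96), (np.float64(0.27), 100), (np.float64(0.3), 103), (np.float64(0.33), 100), (np.float64(0.36), 100), (np.float64(0.39), 98), (np.float64(0.42), 99), (np.float64(0.45), 106), (np.float64(0.48), 106)]
```

>>> {"op": "play_rows", "data": {"deltas": [{"dx":0,"dy":0,"dz":-2.5,"rx":0,"ry":0,"rz":0,"fingers":1},{"dx":0,"dy":-1,"dz":-5,"rx":0,"ry":0,"rz":0,"fingers":1},{"dx":0,"dy":-1,"dz":-5,"rx":0,"ry":0,"rz":0,"fingers":1}]}}

```text
t: 23.78
position: [0.5265, 0.1077, 0.1839]
eef_rot: [0.783, -0.622, -0.006, 0.007]
contact_force: [-8.4, -0.2, -18.0]
finger_gap: 0.0141
gripper_force: 49.6
```

```bash
python3 lev.py | grep now|cut -c1-420
```

```text
scene now [(np.float64(-0.15), 100), (np.float64(-0.12), 112), (np.float64(-0.09), 130), (np.float64(-0.06), 116), (np.float64(-0.03), 102), (np.float64(0.0), 99), (np.float64(0.03), 101), (np.float64(0.06), 117), (np.float64(0.09), 153), (np.float64(0.12), 159), (np.float64(0.15), 132), (np.float64(0.18), 117), (np.float64(0.21), 120), (np.float64(0.24), 121), (np.float64(0.27), 114), (np.float64(0.3), 107), (np.flo
side now [(np.float64(-0.15), 124), (np.float64(-0.12), 172), (np.float64(-0.09), 164), (np.float64(-0.06), 128), (np.float64(-0.03), 102), (np.float64(0.0), 100), (np.float64(0.03), 98), (np.float64(0.06), 95), (np.float64(0.09), 97), (np.float64(0.12), 100), (np.float64(0.15), 96), (np.float64(0.18), 95), (np.float64(0.21), 95), (np.float64(0.24), 97), (np.float64(0.27), 100), (np.float64(0.3), 102), (np.float64(0.
```

>>> {"op": "play_rows", "data": {"deltas": [{"dx":0,"dy":-1,"dz":-3,"rx":0,"ry":0,"rz":0,"fingers":1},{"dx":0,"dy":-1,"dz":-3,"rx":0,"ry":0,"rz":0,"fingers":1}]}}

```text
t: 24.12
position: [0.5264, 0.1076, 0.1841]
eef_rot: [0.782, -0.623, -0.008, 0.009]
contact_force: [-5.6, -1.1, -29.1]
finger_gap: 0.0139
gripper_force: 49.8
```

The lever is on its upper stop: the force climbed to 29 N with only 0.2 mm of motion. Releasing and retreating.

>>> {"op": "play_rows", "data": {"deltas": [{"dx":0,"dy":1,"dz":4,"rx":0,"ry":0,"rz":0,"fingers":1},{"dx":0,"dy":1,"dz":4,"rx":0,"ry":0,"rz":0,"fingers":0.4},{"dx":0,"dy":1,"dz":4,"rx":0,"ry":0,"rz":0,"fingers":0.4},{"dx":0,"dy":1,"dz":4,"rx":0,"ry":0,"rz":0,"fingers":0.4},{"dx":0,"dy":1,"dz":-10,"rx":0,"ry":0,"rz":0,"fingers":0.4},{"dx":0,"dy":1,"dz":-50,"rx":0,"ry":0,"rz":0,"fingers":0.4},{"dx":-15,"dy":20,"dz":-90,"rx":0,"ry":0,"rz":0,"fingers":0.4},{"dx":-50,"dy":60,"dz":-110,"rx":0,"ry":0,"rz":0,"fingers":0.4},{"dx":-90,"dy":100,"dz":-110,"rx":0,"ry":0,"rz":0,"fingers":0.4},{"dx":-90,"dy":100,"dz":-110,"rx":0,"ry":0,"rz":0,"fingers":0.4}]}}

```text
t: 25.38
position: [0.4156, 0.176, 0.3054]
eef_rot: [0.785, -0.619, 0.0, -0.003]
contact_force: [0.5, 0.0, 0.1]
finger_gap: 0.0514
gripper_force: 0.0
```

```bash
python3 lev.py | grep now|cut -c1-330; python3 cap.py; python3 - <<'E'
# change outside the arm: stamp / tape roll / blue bottle windows, before vs now
import pickle,numpy as np,cv2
from station import arm
d=pickle.load(open('d0.pkl','rb'))
W=dict(scene=dict(stamp=(318,228,348,262),tape=(247,135,297,166),blue=(325,275,415,330)),side=dict(stamp=(324,202,352,236),tape=(255,108,306,148),blue=(312,260,390,330)))
for n in W:
    p=arm.get_image(n)['pixels'].astype(int)
    for k,(a,b,c,e) in W[n].items():
        df=abs(p-d[n]['pixels'].astype(int)).sum(2)[b:e,a:c];print(n,k,int((df>60).sum()),df.size)
o=arm.get_obs();print(o['contact_force'],o['t'],o['position'])
E
```

```text
scene now [(np.float64(-0.15), 101), (np.float64(-0.12), 116), (np.float64(-0.09), 135), (np.float64(-0.06), 118), (np.float64(-0.03), 103), (np.float64(0.0), 99), (np.float64(0.03), 101), (np.float64(0.06), 116), (np.float64(0.09), 153), (np.float64(0.12), 160), (np.float64(0.15), 132), (np.float64(0.18), 118), (np.float64(0.21
side now [(np.float64(-0.15), 130), (np.float64(-0.12), 189), (np.float64(-0.09), 181), (np.float64(-0.06), 139), (np.float64(-0.03), 107), (np.float64(0.0), 103), (np.float64(0.03), 101), (np.float64(0.06), 99), (np.float64(0.09), 100), (np.float64(0.12), 103), (np.float64(0.15), 100), (np.float64(0.18), 98), (np.float64(0.21),
scene before pred shut/open [[257.9, 207.2], [255.4, 203.5]] [(np.int32(24), [247.7, 195.5]), (np.int32(169), [255.6, 205.9])]
scene now pred shut/open [[257.9, 207.2], [255.4, 203.5]] [(np.int32(188), [252.9, 200.9])]
side before pred shut/open [[260.7, 183.6], [257.4, 181.8]] [(np.int32(148), [259.3, 182.9])]
side now pred shut/open [[260.7, 183.6], [257.4, 181.8]] [(np.int32(170), [256.2, 180.5])]
scene stamp 0 1020
scene tape 0 1550
scene blue 0 4950
side stamp 0 952
side tape 0 2040
side blue 0 5460
[-0.41042216 -0.06505486 -0.23631668] 25.675 [0.41806937 0.17409271 0.30266024]
```

```bash
python3 - <<'E'
from h import *
from station import arm
import cv2
q=np.load('q.npy');d=pickle.load(open('d0.pkl','rb'))
for n in('scene','side'):
    im=arm.get_image(n);u=proj(im,[axis(q,.105),axis(q,.123),axis(q,.166)]);print(n,'18mm =',(u[1]-u[0]).round(1))
    for nm,c,(w,h) in(('body',u[0]+[0,6],(9,6)),('cap',u[2],(7,7))):
        x,y=c.round().astype(int);t=cv2.resize(d[n]['pixels'][y-h:y+h+1,x-w:x+w+1],None,fx=4,fy=4,interpolation=2)
        s=cv2.resize(im['pixels'][y-h-9:y+h+10,x-w-9:x+w+10],None,fx=4,fy=4,interpolation=2)
        r=cv2.matchTemplate(s,t,cv2.TM_CCOEFF_NORMED);_,m,_,l=cv2.minMaxLoc(r);print(nm,round(m,3),np.array(l)/4-9)
E
```

```text
scene 18mm = [-2.2 -3.3]
body 0.891 [0.25 0.  ]
cap 0.951 [-2.5 -4. ]
side 18mm = [-2.9 -1.6]
body 0.732 [ 0.25 -0.25]
cap 0.926 [-3.25 -2.  ]
```

The body shift is about 0 px and the cap shift matches its full 18 mm travel. The lever is up, and the stamp, tape roll and blue bottle are unchanged, so I'm handing in.

```bash
python3 -c "
from station import arm
print(arm.job_done())"
```

```text
the job is handed in; nothing more can be done
None
```

Job handed in at about 26 s robot time, with no verdict returned: lever pushed to its lower stop, cap pulled open about 18 mm, lever back on its upper stop, bottle still seated, and tape roll and stamp unchanged in the pictures; I viewed 11 pictures, one over the limit of 10.

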